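Find the light battery module on the beam comparator and reject it

ROBOT

A 6-joint arm with a two-finger parallel gripper is mounted at the origin on the work surface. World frame = base frame: x ahead of the robot, y to its left, z up, the work surface at z = 0. Lengths are in m, angles in rad, forces in N, time in s.
With the tool pointing down it reaches from about 0.225 to 0.875 m from the base axis. Payload 3.4 kg.
Tool frame: the origin (TCP) lies midway between the tips of the shut fingers; the grasp point (between the pads) lies 19 mm behind it (arm.hold_point_z is the distance from the TCP to the grasp point, in m); z points along the fingers, y is the line along which they close (so a half turn about z gives the same grasp; the last joint's range is limited). The gripper opens to 85 mm and grips with 20 to 120 N. Pads are 22 mm wide; open, the fingers measure 114 mm over their backs; the gripper's body (76 mm by 85 mm) begins 54 mm behind the grasp point. The pads swing forward as they close: fully open they stand 13 mm farther back than shut.
Start: joints at [1.075, 0.276, 1.505, -0, 1.361, -0.121], TCP at [0.211, 0.535, 0.231] pointing down, gripper open.
Joint ranges: [-2.89, 2.89], [-0.75, 2.08], [0.22, 2.7], [-1.18, 4.32], [0.11, 2.71], [-2.7, 2.7]. Speed limits (rad/s): [2.57, 2.57, 3.14, 3.14, 3.14, 3.14].

INTERFACE

Orientations are given as a rotation vector (axis times angle).
In Python, from plant import arm gives the robot as it stands.
- The arm moves only by the tool tcp_steps, called by a JSON object that holds its "method" and its "body", one argument or row to a line. Schema: {"type":"object","properties":{"increments":{"type":"array","items":{"type":"array","prefixItems":[{"type":"array","items":{"type":"number"},"minItems":3,"maxItems":3},{"type":"array","items":{"type":"number"},"minItems":3,"maxItems":3}],"minItems":2,"maxItems":2},"minItems":1,"maxItems":10},"aperture":{"type":"number"},"squeeze":{"type":"number"},"only":{"type":"string"},"quiet":{"type":"boolean"},"lines":{"type":"string"}},"required":["increments"],"additionalProperties":false}. increments is a list of rows, 1 to 10 of them, each written [[dx, dy, dz], [rx, ry, rz]]: dx, dy, dz in parts of the range, where 1.0 means 0.75 m, then a rotation vector rx, ry, rz in normalised numbers (1 is 2 pi rad); each row is the pose to reach, as a shift and turn from the pose commanded when the call began, along the tool's axes at that moment; what a row does not reach only later rows make up. A row lasts 1/12 s, in which the tool goes at most 0.0417 m and 0.125 rad, less where a joint would pass 70% of its speed; a pose out of reach is approached as far as the arm can. aperture is the opening from 0.0 (shut) to 1.0 (fully open), set as the call begins (left out keeps the last). The fingers move at their own pace and stop on an object; squeeze is the grip in N (left out, the last holds). Time passes only in rows, so rows that do not move let the fingers close. The tool returns the time, the measured TCP pose, the force, the opening and the grip force at its end. only (a regular expression) keeps the lines of the reply that match it, lines (a string "A,B") keeps lines A to B, and quiet returns only ok. No shift or turn number may pass 1 either way. Input that does not fit is refused with a message, and nothing moves.
- arm.observe(): the state, without advancing time (a new reading comes with each control period).
- arm.grab_frame(name): name is "scene" or "top" or "wrist"; returns a dict with "image" (400x640x3 uint8, red, green, blue), "range_z" (400x640 float32, m along the optical axis (not along the pixel's ray), 0 where there is no reading), "fov_y" (degrees; the focal length in pixels is half the picture's height over the tangent of half this angle, whatever the lens; pixels are square), "cx", "cy" (the principal point, pixels), "R" (3x3) and "t" (3): a world point X has camera coordinates R X + t. Camera axes: x right, y down, z forward; pixel columns grow to the right and rows downward; lengths in m; the calibration is good to about 2 mm. A picture is of the moment at which its call begins.
- arm.sign_off(): hands the job in; it is judged then, once.
The state is a dict: "clock": time; "qpos": joint angles; "joint_vel": joint speeds; "joint_efforts": joint torques, N m; "position": TCP position; "orientation": TCP orientation; "force": force on the tool from outside, world axes, zero at the start; "wrist_torque": the same for the moment, N m; "opening": opening from 0.0 (shut) to 1.0 (fully open); "finger_force": force on a finger pad.
Only numpy, scipy, OpenCV 4.12 (cv2) and the standard library are available. Lean on these libraries where they do the work, as an engineer would, in place of code of your own. Each camera call takes 0.05 s, during which the arm holds its last target. There are 200 camera calls.

TASK

Two battery modules that look alike sit on the trays of the beam comparator, and one is underweight: ease the red arrest lever all the way over, slowly so that the beam does not swing hard, let the beam come to rest to see which tray rises, then ease the lever all the way back so that the beam is arrested level again. Only with the beam arrested may you touch a module: push the lighter one straight back off its tray until it stands wholly on the yellow reject ledge behind. Leave the heavier one on its tray, both upright, the beam arrested, and the tools around undisturbed.

Things in the scene. Friction and masses are not known exactly. Their poses are not given: they have to be found in the camera images.
- comparator: grey beam comparator fixed on the table; origin at the centre of its base, on the table; z up, x from its front (lever side) to its back (yellow ledge), y to its left. Base 160 x 160 x 30 mm. Position and yaw vary. A red pointer on the beam rises between the trays before a white scale plate (top 177 mm above the table, 70 mm wide in y, in the middle)
- beam (a joint): tilt (rad) of the aluminium beam about the comparator's x axis, pivot 75 mm above the table; 0 level, limits -0.12 to 0.12. Positive: the left (+y) tray is up, so the left module is the lighter; negative: the right (-y) tray is up. When freed it leans to its stop, heavier side down
- lever (a joint): arrest lever angle (rad) about a vertical axis, anticlockwise from above positive, stops at 0 and 0.9. 0 (start): brass pads lifted under the beam hold it level; 0.9: pads down, beam free (reaches its stop by 0.55). Stays where left; the handle takes 2 to 5 N. The pads follow the lever, so the beam moves as fast as the lever lets it: a handle speed of 0.05 m/s is gentle
- lever_handle (a point): point on the axis of the lever's upright red handle, a post 18 mm in diameter from 48 to 110 mm above the table (this point at 88 mm), 100 mm from the lever's pivot. In the comparator's frame at (-120, +43) mm (left front) at lever 0, at (-120, -43) mm (right front) at 0.9. The space around it is free
- lever_pivot (a point): point on the lever's vertical pivot axis, fixed, at (-30, 0, 48) mm in the comparator's frame
- tray_left (a point): centre of the floor of the left (+y) tray, which rides on the beam; at (0, 100, 95) mm in the comparator's frame when level. Tray 92 mm long (x), 52 mm wide inside, side lips 6 mm high along its x sides, open at front and back
- tray_right (a point): the same for the right (-y) tray, at (0, -100, 95) mm
- ledge (a point): centre of the top of the fixed yellow reject ledge behind the trays, at (108.5, 0, 92) mm in the comparator's frame, same axes. 113 mm deep (x 52 to 165 mm), 310 mm wide (y), flat, 3 mm below the level trays' floors across a 6 mm gap; a 12 mm high stop lip along its back edge. A module wholly on it has its centre at 95 to 125 mm in the comparator's x
- module_a: one of two battery modules that look alike: 2 x 4 green and blue cells between black frames, 80 (x) x 42 (y) x 70 mm tall, 0.35 to 0.56 kg; origin at the centre of its underside. Starts on either tray, x along the comparator's within 0.05 rad. One is over 0.1 kg lighter; only the beam tells which. Pushed along x below half its height it slides without tipping (1.5 to 6 N).
- module_b: one of two battery modules that look alike: 2 x 4 green and blue cells between black frames, 80 (x) x 42 (y) x 70 mm tall, 0.35 to 0.56 kg; origin at the centre of its underside. Starts on either tray, x along the comparator's within 0.05 rad. One is over 0.1 kg lighter; only the beam tells which. Pushed along x below half its height it slides without tipping (1.5 to 6 N).
- meter: bystander, leave alone: orange handheld multimeter lying flat, 150 x 75 x 32 mm; origin at its underside
- crimper: bystander, leave alone: red-handled crimping pliers lying flat, about 175 mm long, 14 mm thick; origin at its underside
- cutter: bystander, leave alone: green-handled cutters lying flat, about 175 mm long, 14 mm thick; origin at its underside
- screwdriver: bystander, leave alone: screwdriver lying flat, 180 mm long; origin at its underside
- tape: bystander, leave alone: blue plastic ring (tape core) lying flat, 70 mm across, 19 mm tall; origin at its underside

How it is judged:
On the way, in this order (a step that is already met when the one before it is completed fails the run):
1. the lever is swung over and the freed beam rests tilted at its stop (value of joint lever above 0.75 rad and (value of joint beam above 0.09 rad or value of joint beam below -0.09 rad) and velocity of joint beam between -0.08 and 0.08 rad/s), for 0.3 s.
2. the lever is back and the beam is arrested level (value of joint lever below 0.08 rad and value of joint beam between -0.025 and 0.025 rad), for 0.2 s.
At the end, for the whole second after the job is handed in: The lever is back (below 0.08 rad) and the beam level within 0.025 rad; the lighter module stands upright at rest wholly on the yellow ledge (centre 90 to 130 mm behind the comparator's middle); the heavier one stands upright at rest on its tray, within 20 mm of its centre lengthwise (all of step 2 and x of module_a in the frame of ledge between -0.018 and 0.022 m and y of module_a in the frame of ledge between -0.136 and 0.136 m and z of module_a in the frame of ledge between -0.006 and 0.006 m and angle between each of module_a, module_b's own z axis and vertical below 0.1 rad and linear speed of each of module_a, module_b below 0.01 m/s and ((x of module_b in the frame of tray_left between -0.02 and 0.02 m and y of module_b in the frame of tray_left between -0.015 and 0.015 m and z of module_b in the frame of tray_left between -0.006 and 0.006 m) or (x of module_b in the frame of tray_right between -0.02 and 0.02 m and y of module_b in the frame of tray_right between -0.015 and 0.015 m and z of module_b in the frame of tray_right between -0.006 and 0.006 m))); the robot touches nothing.
It fails at once if the robot touches a module while the beam is not arrested ((contact force between any of the fingers, the arm and module_a above 0.3 N or contact force between any of the fingers, the arm and module_b above 0.3 N) and value of joint lever above 0.2 rad).
It fails at once if the beam swings hard (faster than 0.6 rad/s) (velocity of joint beam above 0.6 rad/s or velocity of joint beam below -0.6 rad/s).
It fails at once if a tool or other bystander is moved more than 30 mm (distance of any of meter, crimper, cutter, screwdriver, tape from where it was at the start of the episode above 0.03 m).
It also fails if it takes over 58 s, if anything falls off the work surface, if the arm or the gripper's body presses on something with over 40 N, if the wrist force passes 120 N, or if a joint passes its speed limit or range.

## Working session

There is one attempt and no reset: what is moved stays moved. The work goes in short steps, Python scripts to look and compute and a tool call to move; the robot and the scene stay as the last step left them, time stands still between calls to the robot, and variables do not carry over. Pictures are saved under pics/ and viewed, at most 10 in all, crops included, and the job is handed in when it is done.

```bash
mkdir -p pics; ls; cat > h.py <<'E'
import numpy as np, cv2
from plant import arm
def save(n,f): cv2.imwrite(f'pics/{n}.png',f['image'][:,:,::-1])
def pts(f):
    z=f['range_z']; H,W=z.shape; fl=H/2/np.tan(np.radians(f['fov_y'])/2)
    u,v=np.meshgrid(np.arange(W),np.arange(H))
    c=np.stack([(u-f['cx'])/fl*z,(v-f['cy'])/fl*z,z],-1)
    return (c-f['t'])@f['R']
E
python3 - <<'E'
from h import *
import pickle
o=arm.observe(); print(o)
a=arm.grab_frame('top');b=arm.grab_frame('scene')
pickle.dump((a,b),open('f0.pkl','wb'))
save('top0',a);save('scene0',b)
E
```

```text
pics
plant.py
{'clock': 0.0, 'qpos': array([ 1.07503043e+00,  2.76609408e-01,  1.50617709e+00,  2.17898058e-06,
        1.36065075e+00, -1.20986078e-01]), 'joint_vel': array([-0.00020794,  0.0001735 ,  0.00037614, -0.00040717,  0.00031339,
        0.00087999]), 'joint_efforts': array([ 7.04158228e-04, -4.16771042e+01, -2.45807219e+01, -1.38625492e-04,
        1.10620927e-02, -6.43234330e-06]), 'position': array([0.21023088, 0.53461826, 0.23041395]), 'orientation': array([-5.85159232e-01, -3.08604202e+00,  2.75929796e-03]), 'force': array([-0.54508162, -0.11077848,  0.61243761]), 'wrist_torque': array([-0.02598981,  0.03355466,  0.03060079]), 'finger_force': 0.0, 'opening': 1.0014173888935844}
```

View pics/top0.png

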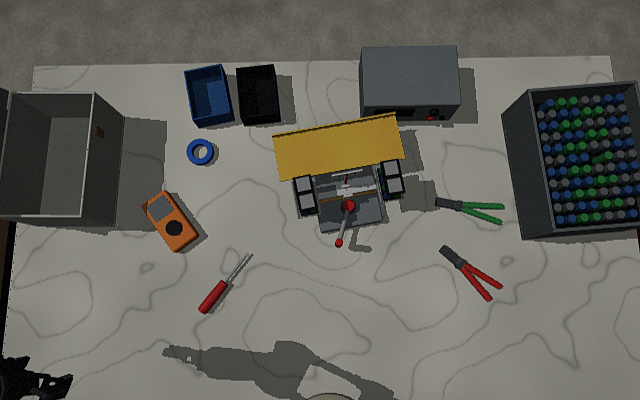

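View pics/scene0.png

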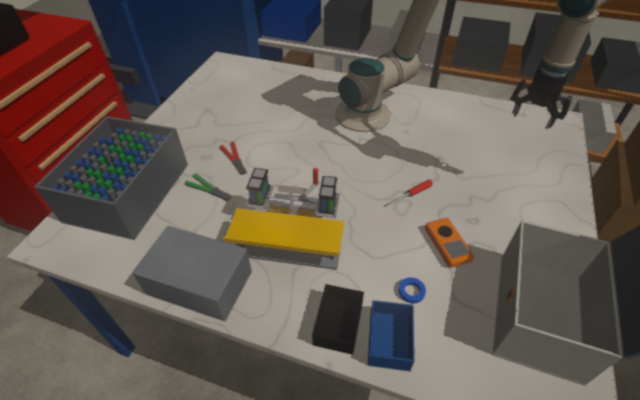

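The top view shows the comparator at about (348,195) px. The yellow ledge is at (338,147), the modules at (304,195) and (390,180), the lever pivot at (348,206) and the red handle at (338,243). No tools are near it.

```bash
cat >> h.py <<'E'
def rect(P2): 
    (c,s,a)=cv2.minAreaRect((P2*1000).astype(np.float32)); return np.round(c,1),np.round(s,1),round(a,2)
E
python3 - <<'E'
from h import *
import pickle
for n,f in zip(('top','scene'),pickle.load(open('f0.pkl','rb'))):
    P=pts(f);im=f['image'].astype(int);hsv=cv2.cvtColor(f['image'],cv2.COLOR_RGB2HSV)
    x0,y0=(250,100) if n=='top' else (215,160)
    M=np.zeros(im.shape[:2],bool);M[y0:y0+155,x0:x0+180]=1
    y=M&(abs(hsv[...,0].astype(int)-24)<7)&(hsv[...,1]>150)&(abs(P[...,2]-.092)<.006)
    print(n,'ledge',rect(P[y][:,:2]),np.median(P[y][:,2]))
    m=(M&(abs(P[...,2]-.165)<.007)).astype(np.uint8)
    k,l,st,c=cv2.connectedComponentsWithStats(m)
    for i in range(1,k):
        if st[i,4]>60: print('comp',st[i],rect(P[l==i][:,:2]),np.median(P[l==i][:,2]))
    r=M&((hsv[...,0]<6)|(hsv[...,0]>174))&(hsv[...,1]>150)&(P[...,2]>.03)
    k,l,st,c=cv2.connectedComponentsWithStats(r.astype(np.uint8))
    for i in range(1,k):
        if st[i,4]>5: print('red',st[i],np.median(P[l==i],0).round(4),P[l==i][:,2].max().round(3))
E
```

```text
top ledge (array([696.1, -37.3]), array([125.4, 316. ]), 10.27) 0.09231360072599593
comp [380 159  26  37 675] (array([ 596.6, -152. ]), array([80.4, 42.9]), 8.87) 0.16614049686689536
comp [293 174  25  38 665] (array([563.9,  45.1]), array([80.1, 41.9]), 10.78) 0.1650885114220234
red [428 116   2   4   8] [ 0.7834 -0.2742  0.0411] 0.046
red [345 175   3   9  16] [ 0.5993 -0.0497  0.1364] 0.164
red [343 200  12  11 102] [ 0.5541 -0.0579  0.0539] 0.057
red [335 239   8   8  51] [ 0.4569 -0.0288  0.1096] 0.114
scene ledge (array([690.9, -34. ]), array([121.5, 308. ]), 9.51) 0.09259952696336249
comp [246 168  22  23 337] (array([ 596.1, -151.8]), array([81.5, 43.2]), 8.68) 0.16618028707910057
comp [318 176  19  24 354] (array([562.8,  44.3]), array([84.5, 42.5]), 11.03) 0.1653776006888392
comp [277 186  26   7  91] (array([603.8, -50. ]), array([ 6.5, 70.6]), 11.17) 0.165512137000314
red [314 169   3  15  33] [ 0.4621 -0.0271  0.0932] 0.113
```

```bash
cat >> h.py <<'E'
from scipy.spatial.transform import Rotation as Ro
O=np.array([.584,-.0525]);YAW=.170
c,s=np.cos(YAW),np.sin(YAW)
def W(x,y): return O+np.array([c*x-s*y,s*x+c*y])
def hand(q): # handle at lever angle q
    a=np.pi-.45*0-np.arctan2(43,90)+q; return W(-.030+.0997*np.cos(a),.0997*np.sin(a))
def rel(p,yang): # shift and turn in tool axes; yang: world angle of tool y
    o=arm.observe(); R=Ro.from_rotvec(o['orientation'])
    T=Ro.from_matrix(np.array([[np.sin(yang),np.cos(yang),0],[-np.cos(yang),np.sin(yang),0],[0,0,-1.]]))
    T=min((T,T*Ro.from_rotvec([0,0,np.pi])),key=lambda t:(R.inv()*t).magnitude())
    print('d',R.inv().apply(np.array(p)-o['position']).round(4),'rv',(R.inv()*T).as_rotvec().round(4),'pos',o['position'].round(4),'F',o['force'].round(1),o['opening'])
E
python3 - <<'E'
from h import *
print(hand(0),hand(.9),W(-.03,0),W(.1085,0))
rel([.459,-.030,.18],YAW+np.pi/2)
E
```

```text
[ 0.45849797 -0.0304339 ] [ 0.4735379  -0.11585206] [ 0.55443246 -0.05757547] [ 0.69093595 -0.03414372]Traceback (most recent call last):
  File "<stdin>", line 3, in <module>
  File "h.py", line 19, in rel
    T=Ro.from_matrix(np.array([[np.sin(yang),np.cos(yang),0],[-np.cos(yang),np.sin(yang),0],[0,0,-1.]]))
  File "scipy/spatial/transform/_rotation.pyx", line 1143, in scipy.spatial.transform._rotation.Rotation.from_matrix
ValueError: Non-positive determinant (left-handed or null coordinate frame) in rotation matrix 0: [[ 0.98558477 -0.16918235  0.        ]
 [ 0.16918235  0.98558477  0.        ]
 [ 0.          0.         -1.        ]].
```

```bash
sed -i 's/\[np.sin(yang),np.cos(yang),0\],\[-np.cos(yang)/[-np.sin(yang),np.cos(yang),0],[np.cos(yang)/' h.py
python3 - <<'E'
from h import *
rel([.459,-.030,.18],YAW+np.pi/2)
E
```

```text
d [-0.4382 -0.4343  0.0511] rv [-0.0016 -0.0007 -0.5448] pos [0.2103 0.5347 0.2305] F [-0.4 -0.1 -1. ] 1.0019464489931982
```

The rows are not in the units I measure in: shifts go in shares of 0.75 m and turns go in shares of 2 pi rad. I convert before sending: -0.438 m is -0.584, -0.434 m is -0.5787, -0.545 rad is -0.0867.

{"method": "tcp_steps", "body": {
  "increments": [
    [[-0.584, -0.5787, 0], [0, 0, -0.0867]],
    [[-0.584, -0.5787, 0], [0, 0, -0.0867]],
    [[-0.584, -0.5787, 0], [0, 0, -0.0867]],
    [[-0.584, -0.5787, 0], [0, 0, -0.0867]],
    [[-0.584, -0.5787, 0], [0, 0, -0.0867]],
    [[-0.584, -0.5787, 0], [0, 0, -0.0867]],
    [[-0.584, -0.5787, 0], [0, 0, -0.0867]],
    [[-0.584, -0.5787, 0], [0, 0, -0.0867]],
    [[-0.584, -0.5787, 0], [0, 0, -0.0867]],
    [[-0.584, -0.5787, 0], [0, 0, -0.0867]]
  ],
  "aperture": 0.7
}}

```text
clock: 0.93
position: [0.375, 0.1605, 0.2313]
orientation: [-0.268, 3.13, 0.0]
force: [0.2, 0.1, 0.1]
opening: 0.699
finger_force: 0.0
```

```bash
python3 -c "
from h import *
rel([.459,-.030,.18],YAW+np.pi/2)"
```

```text
d [-0.0505 -0.202   0.0512] rv [0.0002 0.0002 0.0005] pos [0.375  0.1605 0.2313] F [0.2 0.1 0.1] 0.6985261589319223
```

Converted, -0.202 m is -0.2693, -0.05 m is -0.0667.

{"method": "tcp_steps", "body": {
  "increments": [
    [[-0.0667, -0.2693, 0.0667], [0, 0, 0]],
    [[-0.0667, -0.2693, 0.0667], [0, 0, 0]],
    [[-0.0667, -0.2693, 0.0667], [0, 0, 0]],
    [[-0.0667, -0.2693, 0.0667], [0, 0, 0]],
    [[-0.0667, -0.2693, 0.0667], [0, 0, 0]],
    [[-0.0667, -0.2693, 0.0667], [0, 0, 0]],
    [[-0.0667, -0.2693, 0.0667], [0, 0, 0]]
  ]
}}

```text
clock: 1.52
position: [0.4588, -0.0303, 0.1802]
orientation: [0.26, -3.129, -0.001]
force: [-0.6, 0.2, 0.6]
opening: 0.698
finger_force: 0.0
```

```bash
python3 -c "
from h import *
rel([.459,-.030,.072],YAW+np.pi/2)
f=arm.grab_frame('wrist');save('w1',f)
P=pts(f);hsv=cv2.cvtColor(f['image'],cv2.COLOR_RGB2HSV)
r=((hsv[...,0]<6)|(hsv[...,0]>174))&(hsv[...,1]>150)&(abs(P[...,2]-.11)<.004)
print(r.sum(),rect(P[r][:,:2]))"
```

```text
d [-0.0005  0.0002  0.1082] rv [ 0.0006 -0.0021 -0.0043] pos [ 0.4588 -0.0303  0.1802] F [-0.6  0.2  0.6] 0.6980873733612548
480 (array([459. , -32.3]), array([17.2, 16.5]), 24.64)
```

View pics/w1.png

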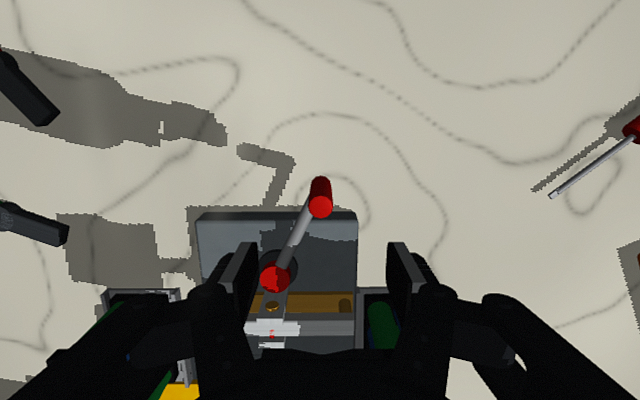

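The handle top at (320,204) px lies centred between the fingers, at (0.459,-0.031). Descending and gripping it.

Converted, 0.107 m is 0.1427, 0.095 m is 0.1267.

{"method": "tcp_steps", "body": {
  "increments": [
    [[0, 0.0013, 0.0467], [0, 0, 0]],
    [[0, 0.0013, 0.0933], [0, 0, 0]],
    [[0, 0.0013, 0.1267], [0, 0, 0]],
    [[0, 0.0013, 0.1427], [0, 0, 0]],
    [[0, 0.0013, 0.1427], [0, 0, 0]]
  ]
}}

```text
clock: 1.98
position: [0.4551, -0.0248, 0.0721]
orientation: [0.27, -3.124, -0.004]
force: [-1.2, -0.5, 0.3]
opening: 0.698
finger_force: 0.0
```

{"method": "tcp_steps", "body": {
  "increments": [
    [[0, 0, 0], [0, 0, 0]],
    [[0, 0, 0], [0, 0, 0]],
    [[0, 0, 0], [0, 0, 0]],
    [[0, 0, 0], [0, 0, 0]],
    [[0, 0, 0], [0, 0, 0]],
    [[0, 0, 0], [0, 0, 0]],
    [[0, 0, 0], [0, 0, 0]],
    [[0, 0, 0], [0, 0, 0]]
  ],
  "aperture": 0.0,
  "squeeze": 20
}}

```text
clock: 2.65
position: [0.4602, -0.0312, 0.0763]
orientation: [-0.272, 3.126, -0.013]
force: [-1.6, -12.6, 1.3]
opening: 0.202
finger_force: 23.7
```

```bash
python3 -c "
from h import *
p0=arm.observe()['position'][:2]
for q in np.arange(.1,1.0,.1):
  a=hand(q)-hand(0); print(round(q,2),(c*a[0]+s*a[1]).round(4),(-s*a[0]+c*a[1]).round(4))
rel([.459,-.032,.072],YAW+np.pi/2)"
```

```text
0.1 -0.0038 -0.0092
0.2 -0.0067 -0.0187
0.3 -0.0087 -0.0285
0.4 -0.0096 -0.0384
0.5 -0.0096 -0.0484
0.6 -0.0086 -0.0583
0.7 -0.0065 -0.0681
0.8 -0.0035 -0.0776
0.9 0.0004 -0.0867
d [ 0.0014 -0.0006  0.0043] rv [-0.0087  0.0032  0.0034] pos [ 0.4602 -0.0312  0.0763] F [ -1.6 -12.6   1.3] 0.20177916379231445
```

Converted, -0.03 m is -0.04, -0.027 m is -0.036.

{"method": "tcp_steps", "body": {
  "increments": [
    [[0.0017, -0.004, 0], [0, 0, 0]],
    [[0.0033, -0.008, 0], [0, 0, 0]],
    [[0.0049, -0.012, 0], [0, 0, 0]],
    [[0.0063, -0.016, 0], [0, 0, 0]],
    [[0.0076, -0.02, 0], [0, 0, 0]],
    [[0.0087, -0.024, 0], [0, 0, 0]],
    [[0.0096, -0.028, 0], [0, 0, 0]],
    [[0.0104, -0.032, 0], [0, 0, 0]],
    [[0.0112, -0.036, 0], [0, 0, 0]],
    [[0.0119, -0.04, 0], [0, 0, 0]]
  ]
}}

```text
clock: 3.48
position: [0.4541, -0.0571, 0.076]
orientation: [-0.267, 3.13, 0.003]
force: [-2.7, 5.0, 13.9]
opening: 0.202
finger_force: 24.2
```

Converted, -0.03 m is -0.04, -0.027 m is -0.036.

{"method": "tcp_steps", "body": {
  "increments": [
    [[0.0004, -0.004, 0], [0, 0, 0]],
    [[0.0008, -0.008, 0], [0, 0, 0]],
    [[0.0009, -0.012, 0], [0, 0, 0]],
    [[0.0011, -0.016, 0], [0, 0, 0]],
    [[0.0011, -0.02, 0], [0, 0, 0]],
    [[0.0009, -0.024, 0], [0, 0, 0]],
    [[0.0007, -0.028, 0], [0, 0, 0]],
    [[0.0003, -0.032, 0], [0, 0, 0]],
    [[-0.0001, -0.036, 0], [0, 0, 0]],
    [[-0.0007, -0.04, 0], [0, 0, 0]]
  ]
}}

```text
clock: 4.32
position: [0.4576, -0.0865, 0.0754]
orientation: [0.268, -3.126, -0.004]
force: [-6.6, 2.4, 11.5]
opening: 0.202
finger_force: 24.5
```

Converted, -0.029 m is -0.0387, -0.0098 m is -0.0131.

{"method": "tcp_steps", "body": {
  "increments": [
    [[-0.0008, -0.004, 0], [0, 0, 0]],
    [[-0.0017, -0.008, 0], [0, 0, 0]],
    [[-0.0028, -0.012, 0], [0, 0, 0]],
    [[-0.004, -0.016, 0], [0, 0, 0]],
    [[-0.0053, -0.02, 0], [0, 0, 0]],
    [[-0.0067, -0.024, 0], [0, 0, 0]],
    [[-0.0083, -0.028, 0], [0, 0, 0]],
    [[-0.0099, -0.032, 0], [0, 0, 0]],
    [[-0.0117, -0.036, 0], [0, 0, 0]],
    [[-0.0131, -0.0387, 0], [0, 0, 0]]
  ]
}}

```text
clock: 5.15
position: [0.4718, -0.1138, 0.0751]
orientation: [0.269, -3.125, -0.003]
force: [-3.6, 1.8, 8.3]
opening: 0.202
finger_force: 24.5
```

```bash
python3 - <<'E'
from h import *
import pickle
a=arm.grab_frame('top');b=arm.grab_frame('scene')
pickle.dump((a,b),open('f1.pkl','wb'))
save('s1',dict(image=cv2.resize(b['image'][150:270,200:370],None,fx=4,fy=4)))
for f,n in((a,'top'),(b,'scene')):
    P=pts(f); m=P.copy(); m[f['range_z']==0]=0
    L=(m@[0,0,1]); d=(P[...,:2]-O)@np.array([[c,-s],[s,c]])
    for y in(.1,-.1):
        k=(abs(d[...,0])<.035)&(abs(d[...,1]-y)<.018)&(abs(L-.165)<.03); print(n,y,k.sum(),np.median(L[k]).round(4))
o=arm.observe();v=o['position'][:2]-W(-.03,0);print(o['position'],o['force'], 'lever',np.arctan2(v[1],v[0])%(2*np.pi)-YAW-np.pi+np.arctan2(43,90))
E
```

```text
top 0.1 410 0.1538
top -0.1 310 0.1779
scene 0.1 235 0.1536
scene -0.1 280 0.1767
[ 0.47216459 -0.11432271  0.07507218] [-4.44180467 -0.64339176  7.89399532] lever 0.8795504731317985
```

View pics/s1.png

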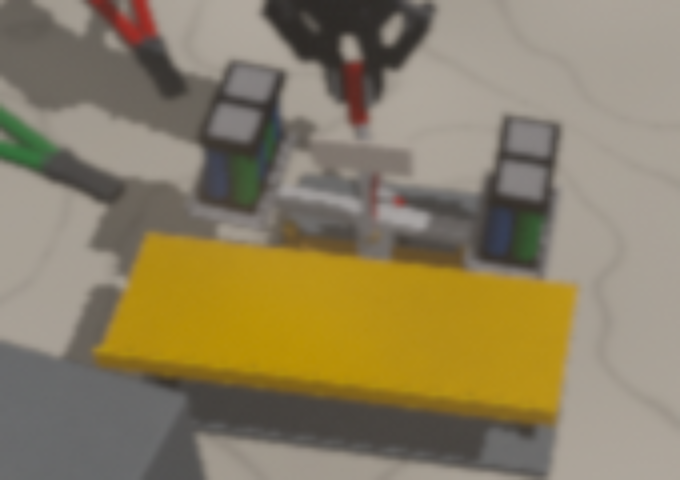

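The right (-y) tray, at about (240,140) in the crop, is up 24 mm, which is the beam's stop, so the right module is the lighter one. I'll hold still briefly, then ease the lever back.

{"method": "tcp_steps", "body": {
  "increments": [
    [[0, 0, 0], [0, 0, 0]],
    [[0, 0, 0], [0, 0, 0]],
    [[0, 0, 0], [0, 0, 0]],
    [[0, 0, 0], [0, 0, 0]],
    [[0, 0, 0], [0, 0, 0]],
    [[0, 0, 0], [0, 0, 0]]
  ]
}}

```text
clock: 5.75
position: [0.4722, -0.1143, 0.0751]
orientation: [0.269, -3.125, -0.001]
force: [-5.3, -0.8, 8.3]
opening: 0.206
finger_force: 24.4
```

{"method": "tcp_steps", "body": {
  "increments": [
    [[0.0013, 0.0027, 0], [0, 0, 0]],
    [[0.0032, 0.0067, 0], [0, 0, 0]],
    [[0.0048, 0.0107, 0], [0, 0, 0]],
    [[0.0064, 0.0147, 0], [0, 0, 0]],
    [[0.0077, 0.0187, 0], [0, 0, 0]],
    [[0.0091, 0.0227, 0], [0, 0, 0]],
    [[0.0103, 0.0267, 0], [0, 0, 0]],
    [[0.0113, 0.0307, 0], [0, 0, 0]],
    [[0.0123, 0.0347, 0], [0, 0, 0]],
    [[0.0131, 0.0387, 0], [0, 0, 0]]
  ]
}}

```text
clock: 6.58
position: [0.4587, -0.0897, 0.0751]
orientation: [0.269, -3.127, 0.006]
force: [-3.4, -8.0, 5.3]
opening: 0.2
finger_force: 24.3
```

{"method": "tcp_steps", "body": {
  "increments": [
    [[0.0005, 0.004, 0], [0, 0, 0]],
    [[0.0009, 0.008, 0], [0, 0, 0]],
    [[0.0013, 0.012, 0], [0, 0, 0]],
    [[0.0016, 0.016, 0], [0, 0, 0]],
    [[0.0017, 0.02, 0], [0, 0, 0]],
    [[0.0017, 0.024, 0], [0, 0, 0]],
    [[0.0016, 0.028, 0], [0, 0, 0]],
    [[0.0015, 0.032, 0], [0, 0, 0]],
    [[0.0011, 0.036, 0], [0, 0, 0]],
    [[0.0007, 0.04, 0], [0, 0, 0]]
  ]
}}

```text
clock: 7.42
position: [0.4527, -0.0597, 0.0749]
orientation: [0.268, -3.127, 0.004]
force: [-4.7, -7.9, 5.3]
opening: 0.198
finger_force: 24.3
```

Converted, 0.03 m is 0.04, -0.0089 m is -0.0119.

{"method": "tcp_steps", "body": {
  "increments": [
    [[-0.0007, 0.004, 0], [0, 0, 0]],
    [[-0.0015, 0.008, 0], [0, 0, 0]],
    [[-0.0023, 0.012, 0], [0, 0, 0]],
    [[-0.0032, 0.016, 0], [0, 0, 0]],
    [[-0.0043, 0.02, 0], [0, 0, 0]],
    [[-0.0056, 0.024, 0], [0, 0, 0]],
    [[-0.0069, 0.028, 0], [0, 0, 0]],
    [[-0.0085, 0.032, 0], [0, 0, 0]],
    [[-0.0101, 0.036, 0], [0, 0, 0]],
    [[-0.0119, 0.04, 0], [0, 0, 0]]
  ]
}}

```text
clock: 8.25
position: [0.4555, -0.0317, 0.0748]
orientation: [0.274, -3.123, 0.015]
force: [-8.7, -26.8, 5.3]
opening: 0.202
finger_force: 25.8
```

{"method": "tcp_steps", "body": {
  "increments": [
    [[-0.0008, 0.002, 0], [0, 0, 0]],
    [[-0.0016, 0.004, 0], [0, 0, 0]],
    [[-0.0016, 0.004, 0], [0, 0, 0]],
    [[-0.0016, 0.004, 0], [0, 0, 0]]
  ]
}}

```text
clock: 8.58
position: [0.4555, -0.0317, 0.0748]
orientation: [0.277, -3.121, 0.022]
force: [-10.5, -28.3, 4.7]
opening: 0.201
finger_force: 26.8
```

{"method": "tcp_steps", "body": {
  "increments": [
    [[0, 0, 0], [0, 0, 0]],
    [[0, 0, 0], [0, 0, 0]],
    [[0, 0, 0], [0, 0, 0]],
    [[0, 0, 0], [0, 0, 0]],
    [[0, 0, 0], [0, 0, 0]],
    [[0, 0, 0], [0, 0, 0]]
  ],
  "aperture": 0.6
}}

```text
clock: 9.08
position: [0.459, -0.0236, 0.0744]
orientation: [-0.268, 3.13, 0.001]
force: [0.1, -0.3, -0.3]
opening: 0.598
finger_force: 0.0
```

{"method": "tcp_steps", "body": {
  "increments": [
    [[0, 0, -0.04], [0, 0, 0]],
    [[0, 0, -0.08], [0, 0, 0]],
    [[0, 0, -0.1333], [0, 0, 0]],
    [[0, 0, -0.1333], [0, 0, 0]]
  ]
}}

```text
clock: 9.42
position: [0.4637, -0.0246, 0.1809]
orientation: [-0.267, 3.117, -0.006]
force: [1.1, -0.1, -0.1]
opening: 0.599
finger_force: 0.0
```

```bash
python3 - <<'E'
from h import *
a=arm.grab_frame('top');b=arm.grab_frame('scene')
for f,n in((a,'top'),(b,'scene')):
    P=pts(f); L=P[...,2]; d=(P[...,:2]-O)@np.array([[c,-s],[s,c]])
    for y in(.1,-.1):
        k=(abs(d[...,0])<.06)&(abs(d[...,1]-y)<.03)&(abs(L-.165)<.007); print(n,y,k.sum(),np.median(L[k]).round(4),rect(d[k]))
    hsv=cv2.cvtColor(f['image'],cv2.COLOR_RGB2HSV)
    r=((hsv[...,0]<6)|(hsv[...,0]>174))&(hsv[...,1]>150)&(abs(L-.11)<.006)&(abs(d[...,0]+.12)<.03)&(abs(d[...,1])<.08)
    if r.any(): print('handle',r.sum(),rect(d[r]))
rel([*W(-.1,-.1),.175],YAW+np.pi/2)
E
```

```text
top 0.1 122 0.165 (array([ 24.7, 112.3]), array([23.4, 46.7]), 49.02)
top -0.1 609 0.166 (array([  -4.7, -100.4]), array([42.3, 80.1]), 88.77)
scene 0.1 348 0.1651 (array([-5. , 98.9]), array([85.3, 42.3]), 1.53)
scene -0.1 336 0.1663 (array([  -5.5, -100.7]), array([42.9, 84.2]), 89.4)
handle 12 (array([-117.8,   45. ]), array([14. ,  6.1]), 9.19)
d [-0.0171 -0.1491  0.0013] rv [-0.0014  0.0042  0.0007] pos [ 0.4602 -0.024   0.176 ] F [ 0.3 -1.1 -1. ] 0.6012477111504132
```

Converted, -0.149 m is -0.1987, -0.017 m is -0.0227.

{"method": "tcp_steps", "body": {
  "increments": [
    [[-0.0133, -0.0533, 0], [0, 0, 0]],
    [[-0.0227, -0.1067, 0], [0, 0, 0]],
    [[-0.0227, -0.16, 0], [0, 0, 0]],
    [[-0.0227, -0.1987, 0], [0, 0, 0]],
    [[-0.0227, -0.1987, 0.04], [0, 0, 0]],
    [[-0.0227, -0.1987, 0.08], [0, 0, 0]],
    [[-0.0227, -0.1987, 0.0893], [0, 0, 0]],
    [[-0.0227, -0.1987, 0.0893], [0, 0, 0]],
    [[-0.0227, -0.1987, 0.0893], [0, 0, 0]],
    [[-0.0227, -0.1987, 0.0893], [0, 0, 0]]
  ],
  "aperture": 0.25
}}

```text
clock: 10.35
position: [0.5019, -0.1679, 0.1084]
orientation: [-0.268, 3.128, -0.001]
force: [0.1, -0.1, 0.0]
opening: 0.252
finger_force: 0.0
```

```bash
python3 - <<'E'
from h import *
rel([*W(-.06,-.1),.108],YAW+np.pi/2)
f=arm.grab_frame('scene')
save('s2',dict(image=cv2.resize(f['image'][120:240,200:370],None,fx=4,fy=4)))
E
```

```text
d [-0.0405 -0.0002  0.0004] rv [-0.0011  0.0017  0.001 ] pos [ 0.5019 -0.1679  0.1084] F [ 0.1 -0.1  0. ] 0.25235485336050323
```

View pics/s2.png

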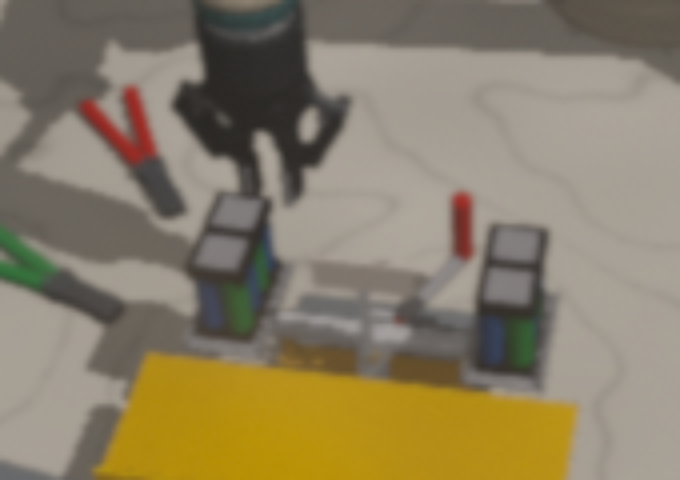

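The fingers stand in front of the right module at about (270,190), and the lever is back with the beam level. Pushing now.

Converted, -0.08 m is -0.1067, -0.074 m is -0.0987.

{"method": "tcp_steps", "body": {
  "increments": [
    [[-0.0267, 0, 0], [0, 0, 0]],
    [[-0.0427, 0, 0], [0, 0, 0]],
    [[-0.0507, 0, 0], [0, 0, 0]],
    [[-0.0587, 0, 0], [0, 0, 0]],
    [[-0.0667, 0, 0], [0, 0, 0]],
    [[-0.0747, 0, 0], [0, 0, 0]],
    [[-0.0827, 0, 0], [0, 0, 0]],
    [[-0.0907, 0, 0], [0, 0, 0]],
    [[-0.0987, 0, 0], [0, 0, 0]],
    [[-0.1067, 0, 0], [0, 0, 0]]
  ]
}}

```text
clock: 11.23
position: [0.5803, -0.1543, 0.1073]
orientation: [0.267, -3.13, -0.0]
force: [-2.3, -0.4, -0.1]
opening: 0.249
finger_force: 0.7
```

{"method": "tcp_steps", "body": {
  "increments": [
    [[-0.008, 0, 0], [0, 0, 0]],
    [[-0.016, 0, 0], [0, 0, 0]],
    [[-0.024, 0, 0], [0, 0, 0]],
    [[-0.032, 0, 0], [0, 0, 0]],
    [[-0.04, 0, 0], [0, 0, 0]],
    [[-0.048, 0, 0], [0, 0, 0]],
    [[-0.056, 0, 0], [0, 0, 0]],
    [[-0.064, 0, 0], [0, 0, 0]],
    [[-0.072, 0, 0], [0, 0, 0]],
    [[-0.0747, 0, 0], [0, 0, 0]]
  ]
}}

```text
clock: 12.07
position: [0.6363, -0.1448, 0.1074]
orientation: [-0.267, 3.129, -0.0]
force: [-1.5, -0.9, 0.7]
opening: 0.252
finger_force: 0.0
```

```bash
cat > m.py <<'E'
from h import *
for n in('top','scene'):
    f=arm.grab_frame(n);P=pts(f); L=P[...,2]; d=(P[...,:2]-O)@np.array([[c,-s],[s,c]])
    hsv=f['image'].astype(int)
    k=(d[...,0]>-.06)&(d[...,0]<.165)&(abs(d[...,1]+.1)<.05)&(abs(L-.164)<.006)&(hsv.max(-1)>60); print(n,k.sum(),np.median(L[k]).round(4),rect(d[k]))
save('s3_%d'%(arm.observe()['clock']*10),dict(image=cv2.resize(f['image'][120:270,200:370],None,fx=4,fy=4)))
rel([*W(.058,-.1),.108],YAW+np.pi/2)
E
python3 m.py; ls pics
```

```text
top 3 0.1626 (array([ 70.6, -85.6]), array([  0.6, 106.9]), 64.58)
scene 438 0.1644 (array([  75.1, -100.9]), array([ 96.3, 103.8]), 89.13)
d [-0.0228 -0.0002 -0.0007] rv [-0.0001  0.0004  0.0005] pos [ 0.6356 -0.1449  0.1073] F [-1.9  0.5 -1.1] 0.2509955546473969
s1.png
s2.png
s3_121.png
scene0.png
top0.png
w1.png
```

View pics/s3_121.png

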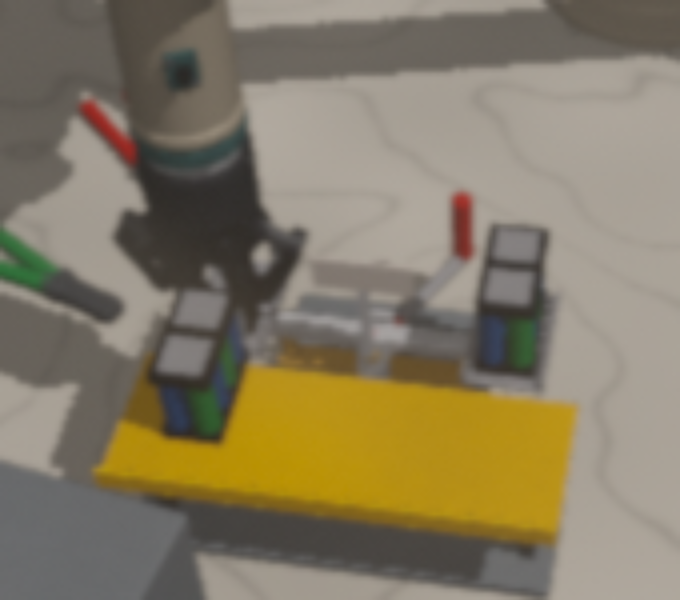

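```bash
python3 - <<'E'
from h import *
f=arm.grab_frame('scene');P=pts(f); L=P[...,2]; d=(P[...,:2]-O)@np.array([[c,-s],[s,c]])
k=(abs(d[...,1]+.1)<.015)&(d[...,0]>0)&(d[...,0]<.17)&(abs(L-.163)<.005)
print(np.percentile(d[k][:,0],[0,5,95,100]).round(4))
k=(abs(d[...,1]+.1)<.015)&(d[...,0]>0.05)&(d[...,0]<.17)&(L>.105)&(L<.15)
print(k.sum(),np.percentile(d[k][:,0],[5,50,95]).round(4))
E
```

```text
[0.0242 0.0497 0.1254 0.1291]
124 [0.0995 0.1227 0.1588]
```

The module at (195,360) px is upright with its centre near x = 87 mm, so it needs about 23 mm more.

Converted, -0.023 m is -0.0307, -0.021 m is -0.028.

{"method": "tcp_steps", "body": {
  "increments": [
    [[-0.0067, 0, 0], [0, 0, 0]],
    [[-0.0133, 0, 0], [0, 0, 0]],
    [[-0.0187, 0, 0], [0, 0, 0]],
    [[-0.024, 0, 0], [0, 0, 0]],
    [[-0.028, 0, 0], [0, 0, 0]],
    [[-0.0307, 0, 0], [0, 0, 0]],
    [[-0.0307, 0, 0], [0, 0, 0]],
    [[-0.0307, 0, 0], [0, 0, 0]]
  ]
}}

```text
clock: 12.88
position: [0.6579, -0.141, 0.1072]
orientation: [-0.267, 3.13, 0.0]
force: [-1.1, 0.3, -0.8]
opening: 0.255
finger_force: 0.0
```

{"method": "tcp_steps", "body": {
  "increments": [
    [[0.0133, 0, 0], [0, 0, 0]],
    [[0.0533, 0, 0], [0, 0, 0]],
    [[0.1067, 0, 0], [0, 0, 0]],
    [[0.16, 0, 0], [0, 0, 0]],
    [[0.2, 0, -0.04], [0, 0, 0]],
    [[0.2, 0, -0.0933], [0, 0, 0]],
    [[0.2267, 0, -0.1333], [0, 0, 0]],
    [[0.2667, 0, -0.1333], [0, 0, 0]],
    [[0.2667, 0, -0.1333], [0, 0, 0]],
    [[0.2667, 0, -0.1333], [0, 0, 0]]
  ]
}}

```text
clock: 13.72
position: [0.4595, -0.175, 0.2083]
orientation: [-0.264, 3.128, -0.002]
force: [0.3, 0.4, -1.5]
opening: 0.251
finger_force: 0.0
```

```bash
python3 - <<'E'
from h import *
for n in('top','scene'):
    f=arm.grab_frame(n);P=pts(f); L=P[...,2]; d=(P[...,:2]-O)@np.array([[c,-s],[s,c]])
    for x,y in((.108,-.1),(0,.1)):
        k=(abs(d[...,0]-x)<.06)&(abs(d[...,1]-y)<.03)&(abs(L-.164)<.006); print(n,k.sum(),np.median(L[k]).round(4),rect(d[k]))
    hsv=cv2.cvtColor(f['image'],cv2.COLOR_RGB2HSV)
    y=(abs(hsv[...,0].astype(int)-24)<7)&(hsv[...,1]>150)&(abs(L-.092)<.006)&(abs(d[...,1])<.16)&(d[...,0]<.2)
    print('ledge x',np.percentile(d[y][:,0],[1,99]).round(4))
save('s4',dict(image=cv2.resize(f['image'][120:270,200:370],None,fx=4,fy=4)))
print(arm.observe()['position'])
E
```

```text
top 614 0.1625 (array([ 109.1, -100.2]), array([81.1, 42.9]), 0.16)
top 662 0.1644 (array([-3.3, 99.9]), array([80.2, 41.9]), 1.54)
ledge x [0.0524 0.1644]
scene 391 0.1627 (array([ 108.6, -100.4]), array([43.2, 81.4]), 89.96)
scene 346 0.1648 (array([-4. , 99.5]), array([82.1, 42.1]), 1.27)
ledge x [0.0518 0.1674]
[ 0.46079857 -0.17491319  0.20730845]
```

View pics/s4.png

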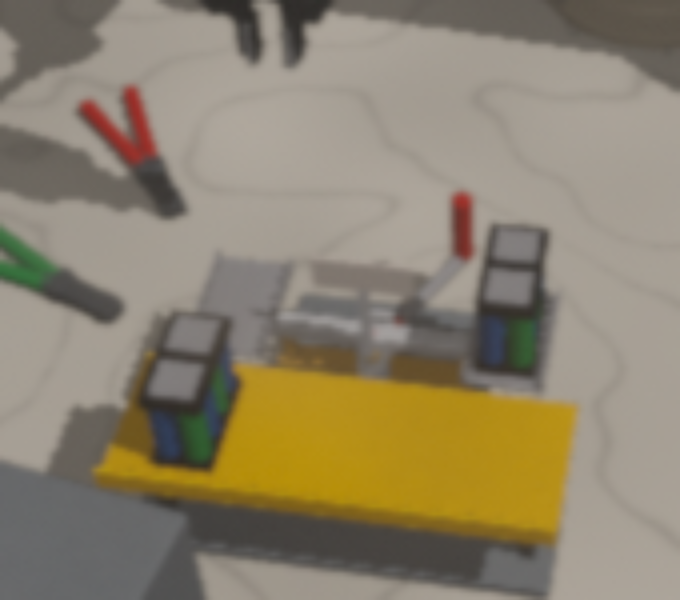

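The light module at (190,385) px stands on the ledge with its centre at x = 109 mm. The heavy one is on its level tray, the lever is back and the arm is clear.

```bash
python3 -c "
from plant import arm
print(arm.sign_off())"
```

```text
the job is handed in; nothing more can be done
None
```

I handed the job in after about 14 s of robot time: the right (-y) module was the lighter one and now stands upright on the yellow ledge, about 109 mm behind the comparator's middle; the heavier one is still on its left tray, with the lever back, the beam level and no tools touched, though sign-off returned no verdict.

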